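Cross-stack washed pans in the drying stand

TASK

Stack the washed steel pans to air-dry in the drying stand, each a quarter turn from the one below so that it rests level across its lips. First set the pan that stands loose on the worktop crosswise and centred on the pan already in the stand, and let go of it; then take the pan out of the wash carrier and set it on top, lengthwise between the two end guards like the bottom pan. Set the pans down, do not drop them, and leave the bottom pan, the shaker, the squeeze bottle and the timer where they are.

Things in the scene. Friction and masses are not known exactly. Their poses are not given: they have to be found in the camera images.
- stand: fixed steel drying stand: base 5 mm thick, two end guards 120 mm wide, 224 mm high, inner faces at x +-73 mm, y sides open. Origin under the base's centre, x from guard to guard. Finger room: pan lengthwise: 7 mm from end lip to guard, long sides free; pan crosswise: 19 mm, ends free. Stacked on each other's lips, pan undersides lie 5, 75, 145 mm above the worktop
- carrier: fixed grey wash carrier: one lane 140 mm long (x), floor 5 mm thick, two side walls 92 mm high, inner faces at y +-58 mm, both x ends open. Origin under its centre. Its pan stands lengthwise in it: 4 mm from each long lip to the side wall (no room for a finger), short ends free; the pan comes out straight up
- base_pan: bottom pan, stands lengthwise in the drying stand. All pans alike: plain steel troughs, 132 (x) x 108 (y) x 70 mm, 0.2 to 0.35 kg; origin at the centre of the underside, z up. Lip 4 mm thick, out to x +-66, y +-54; walls 2 mm, outer faces at x +-56, y +-46: pinched from above, lip and wall are 12 mm thick at the short ends, 10 mm at the long sides. Foot 100 x 76
- loose_pan: the pan that stands alone on the worktop, of the same shape, size and axes as base_pan; it goes crosswise on the bottom pan
- carrier_pan: the pan that stands in the wash carrier, of the same shape, size and axes as base_pan; it goes on top, lengthwise between the guards
- shaker: bystander: steel shaker with a screw cap, 69 x 68 x 96 mm, origin at the centre of its underside
- squeeze: bystander: brown squeeze bottle, 44 x 44 x 172 mm, origin at the centre of its underside
- timer: bystander: kitchen timer, 62 x 62 x 54 mm, origin at the centre of its underside
Things that resemble listed ones, but are neither listed nor needed, are in the scene too. Leave any yellow look-alike of the carrier_pan alone.

How it is judged:
On the way:
1. the loose pan rests crosswise and level on the bottom pan in the stand, let go (x of loose_pan in the frame of stand between -0.02 and 0.02 m and y of loose_pan in the frame of stand between -0.015 and 0.015 m and z of loose_pan in the frame of stand between 0.07 and 0.08 m and angle between the x axis of loose_pan and the y axis of stand, either way round below 0.15 rad and angle between loose_pan's own z axis and vertical below 0.06 rad and contact force between the fingers and loose_pan below 0.1 N and linear speed of loose_pan below 0.02 m/s), for 0.3 s.
At the end, for the whole second after the job is handed in: In the stand's frame: bottom pan within 12 mm in x, 15 in y; loose pan square across it (20 mm x, 15 mm y, 0.15 rad, underside 75+-5 mm up); carrier pan lengthwise on top (15 mm x, 20 mm y, 0.15 rad, underside 145+-6 mm up); all level within 0.06 rad, at rest (x of base_pan in the frame of stand between -0.012 and 0.012 m and y of base_pan in the frame of stand between -0.015 and 0.015 m and angle between each of base_pan, loose_pan, carrier_pan's own z axis and vertical below 0.06 rad and x of loose_pan in the frame of stand between -0.02 and 0.02 m and y of loose_pan in the frame of stand between -0.015 and 0.015 m and z of loose_pan in the frame of stand between 0.07 and 0.08 m and angle between the x axis of loose_pan and the y axis of stand, either way round below 0.15 rad and x of carrier_pan in the frame of stand between -0.015 and 0.015 m and y of carrier_pan in the frame of stand between -0.02 and 0.02 m and z of carrier_pan in the frame of stand between 0.139 and 0.151 m and angle between the x axis of carrier_pan and the x axis of stand, either way round below 0.15 rad and linear speed of each of carrier_pan, loose_pan below 0.02 m/s); the robot touches nothing.
It fails at once if a bystander is moved more than 30 mm or tipped (distance of any of shaker, squeeze, timer from where it was at the start of the episode above 0.03 m or angle between any of shaker, squeeze, timer's own z axis and vertical above 0.3 rad).
It fails at once if a pan is dropped (falls more than about 10 mm) ((contact force between the fingers and loose_pan below 0.1 N and linear speed of loose_pan above 0.45 m/s) or (contact force between the fingers and carrier_pan below 0.1 N and linear speed of carrier_pan above 0.45 m/s)).
It also fails if it takes over 72 s, if anything falls off the work surface, if the arm or the gripper's body presses on something with over 40 N, if the wrist force passes 120 N, or if a joint passes its speed limit or range.

ROBOT

A 6-joint arm with a two-finger parallel gripper is mounted at the origin on a cart in front of the work surface, level with it; the furniture and walls round the work are solid. World frame = base frame: x ahead of the robot, y to its left, z up, the work surface at z = 0. Lengths are in m, angles in rad, forces in N, time in s.
With the tool pointing down it reaches from about 0.275 to 0.825 m from the base axis. Payload 5.2 kg.
Tool frame: the origin (TCP) lies midway between the tips of the shut fingers; the grasp point (between the pads) lies 19 mm behind it; z points along the fingers, y is the line along which they close (so a half turn about z gives the same grasp; the last joint's range is limited). The gripper opens to 93 mm and grips with 3 to 60 N. Pads are 15 mm wide; open, the fingers measure 128 mm over their backs; the gripper's body (75 mm by 188 mm) begins 65 mm behind the grasp point.
Start: joints at [-1.423, 0.259, 1.535, -0, 1.348, -0.203], TCP at [0.189, -0.517, 0.219] pointing down, gripper open.
Joint ranges: [-3.14, 3.14], [-0.91, 2.08], [0.19, 2.58], [-1.22, 4.36], [0.22, 2.71], [-3.12, 3.12]. Speed limits (rad/s): [2.57, 2.57, 3.14, 3.14, 3.14, 3.14].

INTERFACE

Orientations are given as a unit quaternion [w, x, y, z].
In Python, from station import ctrl gives the robot as it stands. Calls block until the motion is done:
- ctrl.movep(position, orientation): joint-space move of the TCP to a pose.
- ctrl.move_straight(position, velocity=0.15, rotation=None): straight line of the TCP; rotation=None keeps the orientation; velocity is the mean speed in m/s.
- ctrl.movej(angles): joint-space move.
- ctrl.set_gripper(opening, newtons=None): opening from 0.0 (shut) to 1.0 (fully open); newtons is the grip in N (None keeps the last); returns when the fingers have stopped.
- ctrl.dwell(seconds).
- ctrl.inverse_kinematics(position, orientation): joint angles nearest the present ones, or None.
- ctrl.state(): the state.
- ctrl.capture(name): name is "scene" or "top"; returns a dict with "pixels" (420x560x3 uint8, red, green, blue), "fx", "fy", "cx", "cy" (pixels), "world_from_camera" (4x4, takes a point from camera to world coordinates). Camera axes: x right, y up, looking along -z (the intrinsics and any distortion apply to the point x, -y, -z); pixel columns grow to the right and rows downward; lengths in m; the calibration is good to about 2 mm. A picture is of the moment at which its call begins. There is no depth.
A pose or a line that the arm cannot do raises ctrl.Unreachable and nothing moves.
- ctrl.job_done(): hands the job in; it is judged then, once.
The state is a dict: "time_s": time; "joint_positions": joint angles; "dq": joint speeds; "tau": joint torques, N m; "position": TCP position; "tool_rot": TCP orientation; "wrist_force": force on the tool from outside, world axes, zero at the start; "ft_torque": the same for the moment, N m; "finger_gap": opening from 0.0 (shut) to 1.0 (fully open); "grasp_force": force on a finger pad.
Only numpy, scipy, OpenCV 4.12 (cv2) and the standard library are available. Lean on these libraries where they do the work, as an engineer would, in place of code of your own. Each camera call takes 0.05 s, during which the arm holds its last target. There are 200 camera calls.

## Working session

There is one attempt and no reset: what is moved stays moved. The work goes in short steps, each a Python script; the robot and the scene stay as the last script left them, time stands still between calls to the robot, and variables do not carry over. Pictures are saved under pics/ and viewed, at most 13 in all, crops included, and the job is handed in when it is done.

```bash
ls; mkdir -p pics
python3 - <<'E'
from station import ctrl
import cv2, numpy as np
for n in("scene","top"):
    c=ctrl.capture(n); cv2.imwrite(f"pics/{n}0.png",c["pixels"][:,:,::-1])
    print(n,c["fx"],c["fy"],c["cx"],c["cy"],[k for k in c if k not in("pixels",)]); print(np.round(c["world_from_camera"],4))
print(ctrl.state()["position"],ctrl.state()["tool_rot"])
E
```

```text
pics
scene 481.6920129286924 481.6920129286924 274.5702921422696 206.59227763044632 ['fx', 'fy', 'cx', 'cy', 'world_from_camera']
[[-0.9946  0.0526 -0.0899  0.5061]
 [-0.103  -0.628   0.7714  0.8053]
 [-0.0159  0.7765  0.63    0.9313]
 [ 0.      0.      0.      1.    ]]
top 510.17626242046026 510.17626242046026 293.35085977316265 212.70101701456997 ['fx', 'fy', 'cx', 'cy', 'world_from_camera']
[[-0.0231  0.9963 -0.0829  0.5053]
 [-0.9997 -0.0237 -0.0052 -0.2936]
 [-0.0071  0.0828  0.9965  1.2554]
 [ 0.      0.      0.      1.    ]]
[ 0.18898292 -0.51599372  0.21791758] [-8.10337888e-04  9.84650597e-01  1.74535226e-01  2.60260198e-05]
```

View pics/scene0.png

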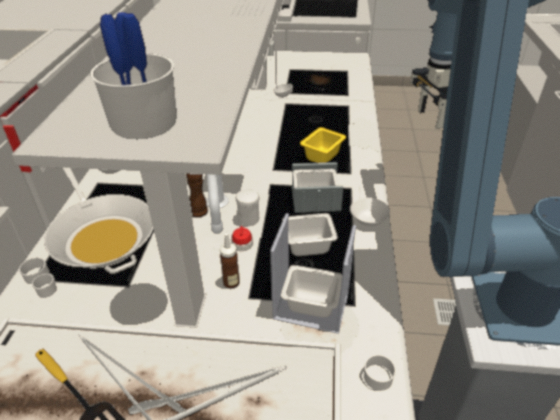

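View pics/top0.png

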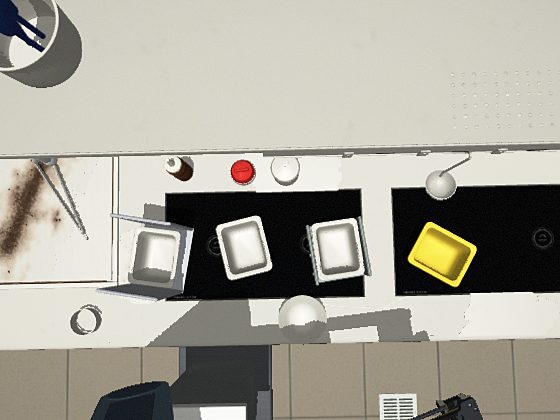

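The top view shows three steel pans: in the stand at (155,255), loose at (244,248), and between the grey carrier walls at (339,250). The yellow look-alike is at (443,254), and the ladle bowl at (440,185) and white bowl at (302,315) are other light objects. The bystanders are the squeeze bottle (178,167), timer (243,172) and shaker (285,170). I choose (244,248) as loose_pan and (339,250) as carrier_pan, and will check both in a close crop with contours.

```bash
cat > h.py <<'E'
from station import ctrl
import cv2, numpy as np
def ray(c,uv,z):
    uv=np.atleast_2d(np.asarray(uv,float)); T=c["world_from_camera"]
    d=np.c_[(uv[:,0]-c["cx"])/c["fx"],-(uv[:,1]-c["cy"])/c["fy"],-np.ones(len(uv))]@T[:3,:3].T
    o=T[:3,3]; return o+d*((z-o[2])/d[:,2])[:,None]
def proj(c,P):
    T=c["world_from_camera"]; p=(np.atleast_2d(P)-T[:3,3])@T[:3,:3]
    return np.c_[c["cx"]+c["fx"]*p[:,0]/-p[:,2],c["cy"]-c["fy"]*p[:,1]/-p[:,2]]
def quat(yaw):  # tool down, finger-closing axis (tool y) at world angle yaw (mod pi)
    a=yaw+np.pi/2   # tool x=(cos,sin), y = (sin,-cos)
    return np.array([0,np.cos(a/2),np.sin(a/2),0.])
def panrect(c,box,z,thr=150,im=None):
    x0,y0,x1,y1=box; p=c["pixels"][y0:y1,x0:x1].astype(int)
    m=((p.min(2)>thr)&(p.max(2)-p.min(2)<40)).astype(np.uint8)
    m=cv2.morphologyEx(m,cv2.MORPH_OPEN,np.ones((3,3),np.uint8))
    cs,_=cv2.findContours(m,cv2.RETR_EXTERNAL,cv2.CHAIN_APPROX_NONE)
    k=max(cs,key=cv2.contourArea)[:,0,:]+[x0,y0]
    if im is not None: cv2.polylines(im,[k.astype(np.int32)],True,(0,0,255),1)
    w=ray(c,k,z)[:,:2]
    (cx,cy),(a,b),t=cv2.minAreaRect((w*1000).astype(np.float32))
    if a<b: a,b,t=b,a,t+90
    return cx,cy,a,b,(t+90)%180-90
E
python3 - <<'E'
from h import *
c=ctrl.capture("top"); im=c["pixels"][:,:,::-1].copy(); raw=im.copy()
for n,b,z in(("base",(128,222,188,292),.075),("loose",(205,205,285,290),.07),("carr",(308,212,368,288),.075)):
    for t in(120,150,180): print(n,t,np.round(panrect(c,b,z,t,im if t==150 else None),1))
s=ctrl.capture("scene"); sm=s["pixels"][:,:,::-1].copy()
def crop(i,b,f): return cv2.resize(i[b[1]:b[3],b[0]:b[2]],None,fx=f,fy=f,interpolation=cv2.INTER_CUBIC)
A=crop(raw,(90,195,390,310),2.6); B=crop(im,(90,195,390,310),2.6)
cv2.imwrite("pics/c1.png",np.vstack([A,B]))
cv2.imwrite("pics/c2.png",crop(sm,(250,150,400,340),3.1))
for n,uv,z in(("shaker",(285,171),.09),("timer",(243,172),.05),("sq",(172,162),.17),("bowl",(302,315),.05),("yellow",(443,254),.07)): print(n,ray(c,uv,z).round(3))
E
```

```text
base 120 [525.   43.9 127.4 118.7  80.2]
base 150 [526.2  43.6 126.6 116.8  80.7]
base 180 [527.   43.5 124.4 116.2  81.8]
loose 120 [ 526.4 -170.1  131.7  107.9   13. ]
loose 150 [ 528.5 -175.6   90.3   68.2   13. ]
loose 180 [ 527.1 -176.2   86.6   64.1   13. ]
carr 120 [ 501.9 -386.   165.6  117.2    9.1]
carr 150 [ 502.6 -389.9  164.5  110.8    8.4]
carr 180 [ 520.2 -382.    84.9   64.2    6.7]
shaker [[ 0.699 -0.271  0.09 ]]
timer [[ 0.706 -0.169  0.05 ]]
sq [[ 0.711 -0.029  0.17 ]]
bowl [[ 0.366 -0.302  0.05 ]]
yellow [[ 0.5   -0.631  0.07 ]]
```

View pics/c1.png

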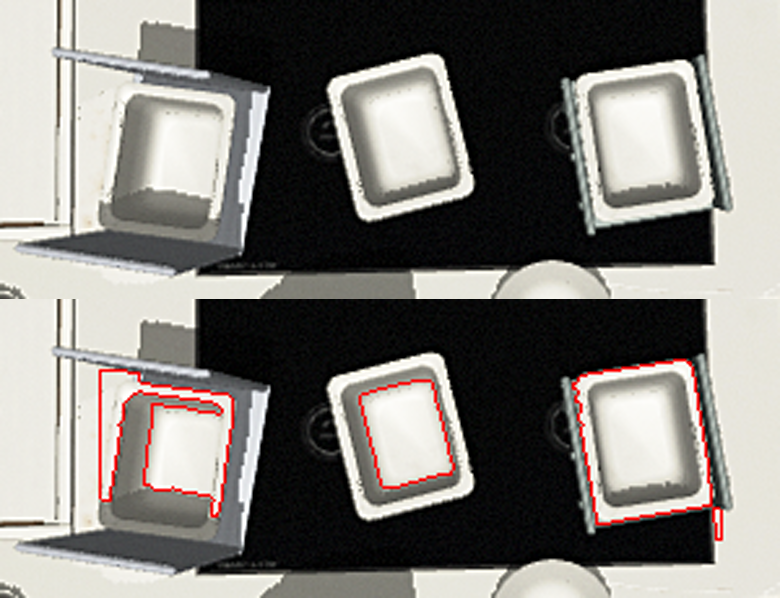

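View pics/c2.png

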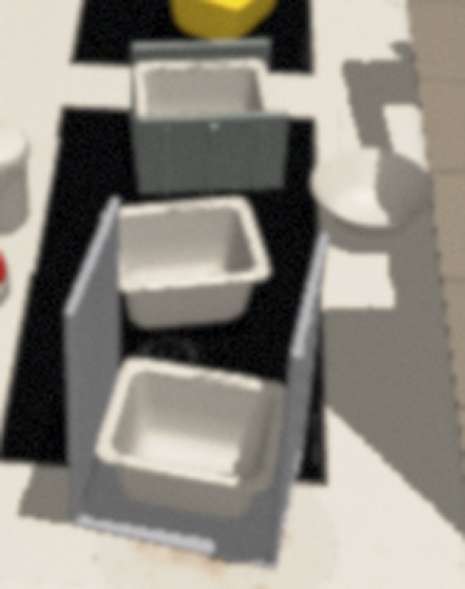

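The crops confirm the choices. The loose pan is free on the cooktop with its contour around (244,248). The carrier pan stands between the two grey walls, and the base pan stands between the two tall guards. Next I'll get the stand and carrier poses from edge lines picked in the crop.

Run:
```python
from h import *
c=ctrl.capture("top")
def W(p,z): return ray(c,np.array(p)/2.6+[90,195],z)[:,:2]*1000
def line(a,b,z,n):
    A,B=W([a,b],z); d=B-A; print(n,"mid",((A+B)/2).round(1),"len",np.linalg.norm(d).round(1),"ang",np.degrees(np.arctan2(d[1],d[0])).round(1)); return A,d/np.linalg.norm(d)
def inter(l,m):
    t=np.linalg.solve(np.c_[l[1],-m[1]],m[0]-l[0]); return l[0]+t[0]*l[1]
def quad(n,T,R,B,L,z):
    t,r,b,l=[line(*e,z,n+k) for e,k in zip((T,R,B,L),"TRBL")]
    q=[inter(t,l),inter(t,r),inter(b,r),inter(b,l)]; print(n,"centre",np.mean(q,0).round(1),"sides",[np.linalg.norm(q[i]-q[i-1]).round(1) for i in range(4)])
quad("base",((130,83),(225,91)),((236,105),(224,225)),((110,232),(215,240)),((117,100),(100,215)),.075)
quad("carr",((590,74),(680,61)),((693,75),(713,200)),((605,222),(705,207)),((579,90),(595,215)),.075)
line((55,52),(208,75),.224,"guardfar"); line((18,248),(175,272),.224,"guardnear")
line((268,90),(241,245),.005,"baseR")
line((565,82),(592,233),.092,"cwL"); line((703,57),(729,208),.092,"cwR")
print(ctrl.state()["time_s"])
```

```text
baseT mid [574.3  26.7] len 85.4 ang -96.1
baseR mid [504.  -19.9] len 106.5 ang 174.0
baseB mid [442.7  40.2] len 93.4 ang -95.6
baseL mid [513.2  88.2] len 102.6 ang 171.7
base centre [508.5  34.1] sides [np.float64(132.9), np.float64(105.8), np.float64(131.8), np.float64(111.1)]
carrT mid [ 582.  -381.7] len 81.1 ang -83.1
carrR mid [ 518.6 -440.1] len 111.9 ang -172.8
carrB mid [ 451.6 -395.5] len 89.3 ang -82.8
carrL mid [ 507.8 -336.9] len 111.3 ang -174.2
carr centre [ 516.8 -388.1] sides [np.float64(131.4), np.float64(102.1), np.float64(130.9), np.float64(105.3)]
guardfar mid [584.8  22.3] len 121.6 ang -99.9
guardnear mid [433.4  49.1] len 123.3 ang -99.8
baseR mid [501.2 -26.8] len 146.9 ang 169.7
cwL mid [ 503.7 -328.7] len 133.5 ang -171.3
cwR mid [ 522.6 -449.5] len 133.5 ang -172.2
0.25
```

Run:
```python
from h import *
r=np.radians
for yaw in(13,13-180):
    q=quat(r(yaw)); print(yaw,ctrl.inverse_kinematics([.467,-.184,.044],q).round(2))
for yaw in(81,81-180): print(yaw,ctrl.inverse_kinematics([.500,-.026,.12],quat(r(yaw))).round(2))
for yaw in(8,8-180): print(yaw,ctrl.inverse_kinematics([.455,-.396,.05],quat(r(yaw))).round(2))
q=quat(r(13)); print(ctrl.state()["joint_positions"].round(2))
ctrl.set_gripper(.54)
ctrl.movep([.467,-.1838,.16],q)
ctrl.move_straight([.467,-.1838,.044],.1)
s=ctrl.state(); print(s["wrist_force"].round(1),s["position"].round(4))
ctrl.set_gripper(0,50); s=ctrl.state(); print(s["finger_gap"]*93,s["grasp_force"],s["wrist_force"].round(1))
ctrl.move_straight([.467,-.1838,.084],.04)
s=ctrl.state(); print(s["finger_gap"]*93,s["grasp_force"],s["wrist_force"].round(2),s["ft_torque"].round(2),s["time_s"])
for n in("scene","top"): cv2.imwrite(f"pics/{n}1.png",ctrl.capture(n)["pixels"][:,:,::-1])
a=cv2.imread("pics/scene1.png")[150:350,250:410]; b=cv2.imread("pics/top1.png")[190:310,100:320]
cv2.imwrite("pics/g1.png",np.hstack([cv2.resize(a,(320,400)),cv2.resize(b,(480,262*400//262))[:400]]))
```

```text
13 [-0.6   0.37  1.87 -0.    0.91 -0.82]
-167 [-0.6   0.37  1.87 -0.    0.91  2.32]
81 [-0.28  0.26  1.79 -0.    1.09 -1.69]
-99 [-0.28  0.26  1.79 -0.    1.09  1.45]
8 [-0.9   0.51  1.61 -0.    1.03 -1.04]
-172 [-0.9   0.51  1.61 -0.    1.03  2.1 ]
[-1.42  0.26  1.54  0.    1.35 -0.2 ]
[-0.2  0.5 -0.1] [ 0.4674 -0.1841  0.0446]
10.625607326489487 50.00161528587341 [0.6 0.4 1.9]
10.507372090250199 49.998964970654924 [-1.16  0.44 -2.72] [-0.05 -0.02 -0.01] 5.8917
```

View pics/g1.png

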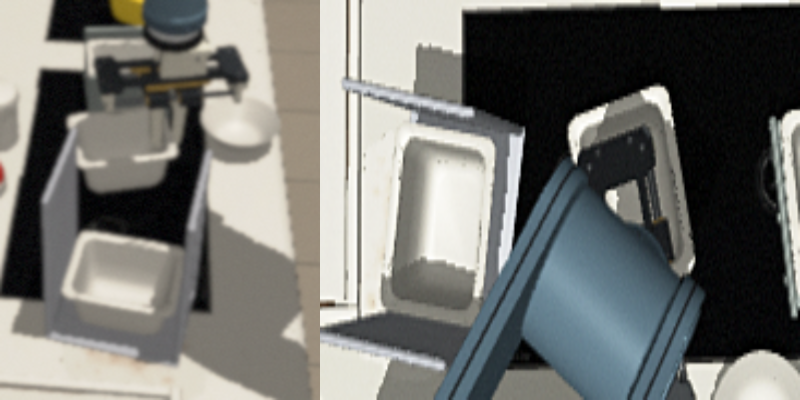

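The loose pan is lifted off the cooktop in the gripper at about (640,190) in the composite, with a weight of about 0.28 kg and no strong droop. I'll move it above the stand.

Run:
```python
from h import *
r=np.radians
yaw=r(80.5); q=quat(yaw); t=np.array([.5087,.0348])-.060*np.array([np.cos(yaw),np.sin(yaw)])
p=ctrl.state()["position"]
ctrl.move_straight([p[0],p[1],.30],.15)
ctrl.movep([*t,.30],q)
ctrl.move_straight([*t,.135],.1)
s=ctrl.state(); print(s["position"].round(4),s["finger_gap"]*93,s["wrist_force"].round(2),s["ft_torque"].round(2),s["time_s"])
for n in("scene","top"): cv2.imwrite(f"pics/{n}2.png",ctrl.capture(n)["pixels"][:,:,::-1])
a=cv2.imread("pics/scene2.png")[180:340,240:400]; b=cv2.imread("pics/top2.png")[190:310,90:250]
cv2.imwrite("pics/g2.png",np.hstack([cv2.resize(a,(400,400)),cv2.resize(b,(400,300))[:].copy() if 0 else cv2.copyMakeBorder(cv2.resize(b,(400,300)),0,100,0,0,0)]))
```

```text
[ 0.4993 -0.0245  0.1356] 10.421180558145906 [-0.56  0.12 -2.87] [-0.13 -0.12  0.04] 10.2083
```

View pics/g2.png

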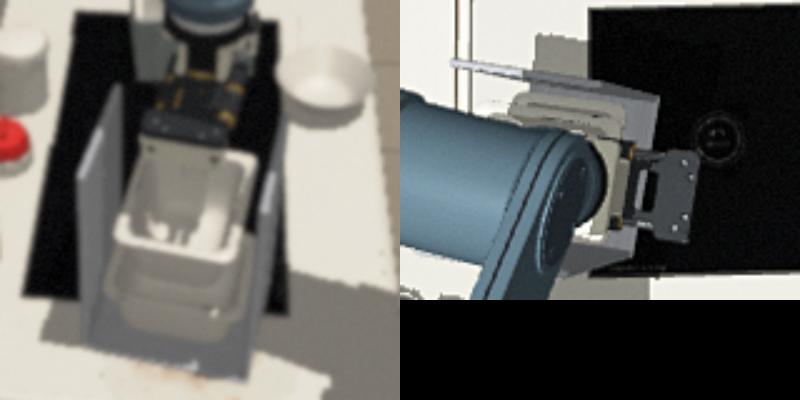

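The pan hangs crosswise over the base pan and between the guards (scene half, (190,200)). I'll lower it until contact.

```bash
cat >> h.py <<'E'
def lower(z0,zmin,df=4,step=.001):
    f0=ctrl.state()["wrist_force"][2]; p=ctrl.state()["position"]; z=z0
    while z>zmin:
        z-=step; ctrl.move_straight([p[0],p[1],z],.03); s=ctrl.state(); f=s["wrist_force"][2]-f0
        print(f"{z:.4f} {f:.2f}",s["ft_torque"].round(2))
        if f>df: break
    return z
E
python3 - <<'E'
from h import *
z=lower(.127,.117,4); s=ctrl.state(); print(s["position"].round(4),s["time_s"])
cv2.imwrite("pics/scene3.png",cv2.resize(ctrl.capture("scene")["pixels"][190:330,250:390,::-1],(560,560)))
E
```

```text
0.1260 0.61 [-0.09 -0.16  0.01]
0.1250 -0.13 [-0.04 -0.04  0.01]
0.1240 1.10 [-0.09 -0.16  0.04]
0.1230 0.97 [-0.07 -0.14  0.05]
0.1220 0.14 [-0.09 -0.1   0.04]
0.1210 0.84 [-0.08 -0.14  0.  ]
0.1200 2.37 [-0.1  -0.13 -0.02]
0.1190 4.92 [-0.21  0.04  0.01]
[ 0.4994 -0.0247  0.1195] 12.5083
```

View pics/scene3.png

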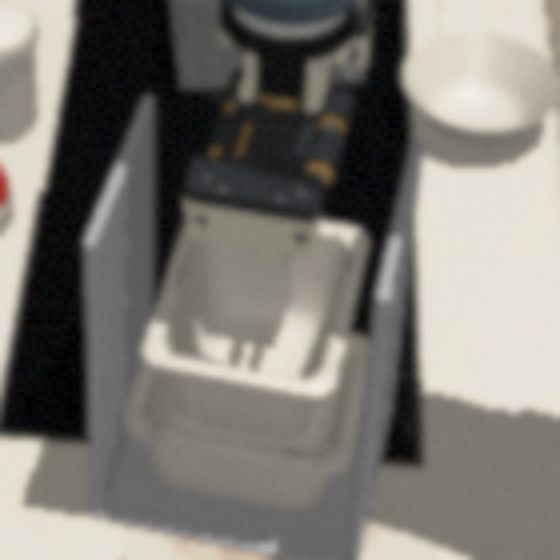

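Contact came at the expected height, with the pan level and centred (pan around (255,310)). I'll release, retreat and check.

Run:
```python
from h import *
r=np.radians
ctrl.set_gripper(.54); ctrl.dwell(.3); p=ctrl.state()["position"]
ctrl.move_straight([p[0],p[1],.28],.15); 
ctrl.movep([.455,-.396,.2],quat(r(8.2)))
c=ctrl.capture("top"); s=ctrl.capture("scene"); print(ctrl.state()["time_s"])
a=s["pixels"][190:330,250:390,::-1]; b=c["pixels"][205:295,110:200,::-1]
cv2.imwrite("pics/g4.png",np.hstack([cv2.resize(a,(400,400)),cv2.resize(b,(400,400),interpolation=cv2.INTER_CUBIC)]))
# edges predicted for loose pan nominal
yaw=r(80.5);C=np.array([.5087,.0348]);u=np.array([np.cos(yaw),np.sin(yaw)]);v=np.array([-u[1],u[0]])
P=[[*(C+a*.066*u+b*.054*v),.145] for a,b in((1,1),(1,-1),(-1,-1),(-1,1))]
print(((proj(c,P)-[110,205])*400/90+[400,0]).round(0),((proj(s,P)-[250,190])*400/140).round(0))
```

```text
16.425
[[408. 322.]
 [445. 103.]
 [710. 141.]
 [675. 361.]] [[236. 282.]
 [ 96. 255.]
 [136. 141.]
 [264. 163.]]
```

View pics/g4.png

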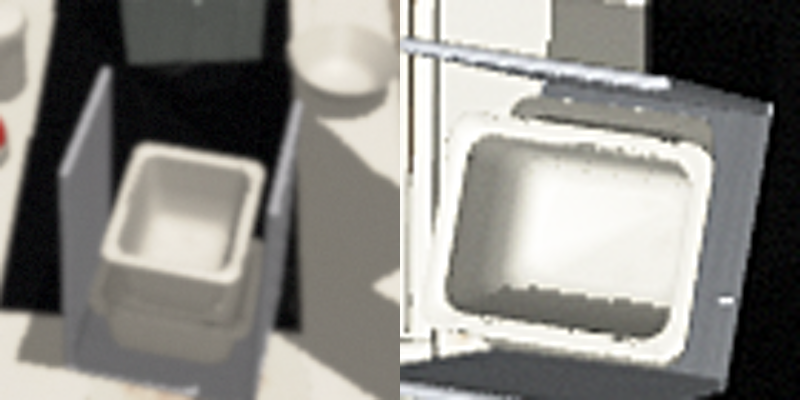

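The loose pan sits crosswise and level, within about 2 mm of the prediction in both halves (corners about (715,145) and (680,362)). Next is the carrier pan, gripped by its near short end.

Run:
```python
from h import *
r=np.radians
q=quat(r(7.3)); t=[.4575,-.3958]
ctrl.movep([*t,.16],q); ctrl.move_straight([*t,.049],.1)
s=ctrl.state(); print(s["wrist_force"].round(1),s["position"].round(4))
ctrl.set_gripper(0,60); s=ctrl.state(); print(s["finger_gap"]*93,s["grasp_force"],s["wrist_force"].round(1))
for z in(.06,.08,.10,.12,.15,.2):
    ctrl.move_straight([*t,z],.06); s=ctrl.state(); print(z,s["wrist_force"].round(2),s["ft_torque"].round(2),(s["finger_gap"]*93).round(2))
    if np.linalg.norm(s["wrist_force"])>15: break
print(s["time_s"])
cv2.imwrite("pics/scene5.png",cv2.resize(ctrl.capture("scene")["pixels"][110:310,250:450,::-1],(600,600)))
```

```text
[-0.  -0.3 -0.3] [ 0.4579 -0.3963  0.0498]
10.21048882328044 60.00162184238434 [2.1 0.9 1.4]Traceback (most recent call last):
  File "<stdin>", line 8, in <module>
AttributeError: 'float' object has no attribute 'round'
```

Run:
```python
from h import *
r=np.radians
t=[.4575,-.3958]
for z in(.08,.10,.12,.15,.2):
    ctrl.move_straight([*t,z],.06); s=ctrl.state(); print(z,s["wrist_force"].round(2),s["ft_torque"].round(2),round(s["finger_gap"]*93,2))
    if np.linalg.norm(s["wrist_force"])>15: break
else:
    yaw=r(-9.5); ctrl.movep([.461,-.180,.2],quat(yaw)); ctrl.move_straight([.461,-.180,.06],.1)
    z=lower(.052,.042,4)
print(ctrl.state()["time_s"])
cv2.imwrite("pics/scene5.png",cv2.resize(ctrl.capture("scene")["pixels"][110:310,250:450,::-1],(600,600)))
```

```text
0.08 [-0.16  0.98 -3.35] [-0.09  0.09  0.04] 10.12
0.1 [-0.16 -0.43 -3.27] [-0.02  0.09 -0.  ] 10.2
0.12 [ 0.13  0.65 -2.1 ] [-0.08  0.06  0.01] 9.96
0.15 [ 0.01 -0.03 -3.56] [-0.05  0.11 -0.03] 10.34
0.2 [ 0.98  0.01 -3.06] [-0.06  0.11  0.02] 10.04
0.0510 -0.91 [-0.06  0.09  0.  ]
0.0500 0.21 [-0.03  0.08  0.  ]
0.0490 0.16 [-0.04  0.1  -0.02]
0.0480 1.30 [-0.02  0.08 -0.04]
0.0470 2.05 [-0.06  0.06 -0.04]
0.0460 3.77 [-0.12  0.19  0.01]
0.0450 6.49 [ 0.    0.22 -0.  ]
26.4833
```

View pics/scene5.png

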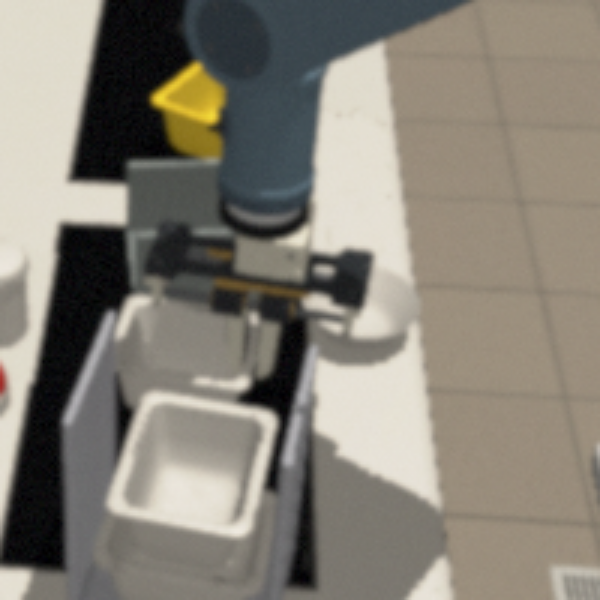

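The carrier pan is standing on the cooktop at about (195,340), close to level. I'll release it, move away and measure it.

Run:
```python
from h import *
r=np.radians
ctrl.set_gripper(.54); ctrl.move_straight([.461,-.180,.19],.15)
ctrl.movep([.42,-.40,.22],quat(r(80)))
c=ctrl.capture("top"); print(ctrl.state()["time_s"])
for t in(90,110,130): print(np.round(panrect(c,(205,205,285,290),.07,t),1))
print(ctrl.inverse_kinematics([.5,-.25,.044],quat(r(80))).round(2))
```

```text
30.1917
[ 519.5 -189.   132.7  108.8   -9.4]
[ 519.4 -189.2  132.9  107.8   -9.6]
[ 520.  -189.4  131.7  107.7   -9.6]
[-0.66  0.45  1.73 -0.    0.96 -2.06]
```

Run:
```python
from h import *
yaw=np.radians(80.3); q=quat(yaw); u=np.array([np.cos(yaw),np.sin(yaw)])
t=np.array([.5196,-.1892])-.049*u
ctrl.movep([*t,.16],q); ctrl.move_straight([*t,.044],.1)
ctrl.set_gripper(0,60); s=ctrl.state(); print(round(s["finger_gap"]*93,2),s["wrist_force"].round(1))
ctrl.move_straight([*t,.08],.05); ctrl.move_straight([*t,.31],.15)
t=np.array([.5088,.0345])-.049*u
ctrl.move_straight([*t,.31],.15)
ctrl.move_straight([*t,.205],.08)
s=ctrl.state(); print(round(s["finger_gap"]*93,2),s["wrist_force"].round(1),s["ft_torque"].round(2),s["position"].round(4),s["time_s"])
c=ctrl.capture("top"); s=ctrl.capture("scene")
a=s["pixels"][170:310,250:390,::-1]; b=c["pixels"][205:295,110:200,::-1]
cv2.imwrite("pics/g6.png",np.hstack([cv2.resize(a,(400,400)),cv2.resize(b,(400,400),interpolation=cv2.INTER_CUBIC)]))
```

```text
8.9 [0.8 3.8 2.2]
8.85 [ 0.3 -0.  -2.8] [-0.14 -0.14 -0.01] [ 0.5009 -0.0139  0.2056] 38.6917
```

View pics/g6.png

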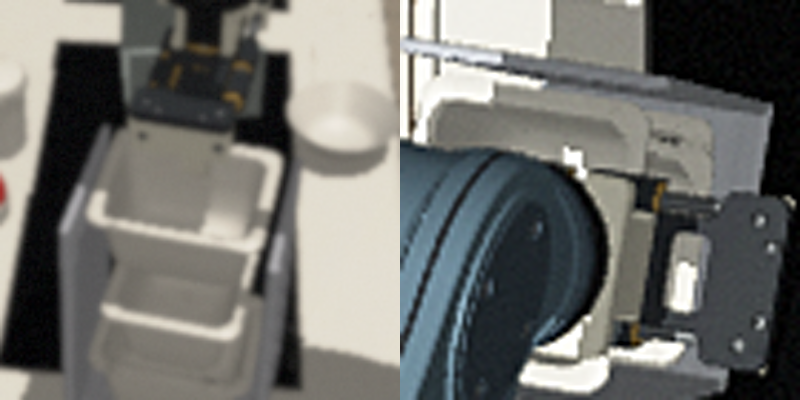

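The pan sits lengthwise between the guards, level and clear of both (scene half, lip from (95,210) to (280,160)). I'll lower it to contact and release.

Run:
```python
from h import *
z=lower(.197,.186,4)
ctrl.set_gripper(.5); ctrl.dwell(.2); p=ctrl.state()["position"]
ctrl.move_straight([p[0],p[1],.31],.12); ctrl.movep([.42,-.35,.31],quat(np.radians(80)))
c=ctrl.capture("top"); s=ctrl.capture("scene"); print(ctrl.state()["time_s"])
a=s["pixels"][170:310,250:390,::-1]; b=c["pixels"][205:295,110:200,::-1]
cv2.imwrite("pics/g7.png",np.hstack([cv2.resize(a,(400,400)),cv2.resize(b,(400,400),interpolation=cv2.INTER_CUBIC)]))
yaw=np.radians(-9.7);C=np.array([.5088,.0345]);u=np.array([np.cos(yaw),np.sin(yaw)]);v=np.array([-u[1],u[0]])
P=[[*(C+a*.066*u+b*.054*v),.215] for a,b in((1,1),(1,-1),(-1,-1),(-1,1))]
print(((proj(c,P)-[110,205])*400/90+[400,0]).round(0),((proj(s,P)-[250,170])*400/140).round(0))
```

```text
0.1960 -0.46 [-0.1  -0.17 -0.05]
0.1950 -0.53 [-0.1  -0.09 -0.  ]
0.1940 -1.49 [-0.13 -0.1  -0.01]
0.1930 0.00 [-0.12 -0.11 -0.01]
0.1920 -0.15 [-0.08 -0.1  -0.01]
0.1910 -0.49 [-0.06 -0.17 -0.07]
0.1900 1.41 [-0.1  -0.09 -0.01]
0.1890 5.68 [-0.27  0.05  0.03]
44.5417
[[424.  72.]
 [655. 106.]
 [607. 393.]
 [374. 358.]] [[ 84. 232.]
 [119. 140.]
 [283. 168.]
 [260. 265.]]
```

View pics/g7.png

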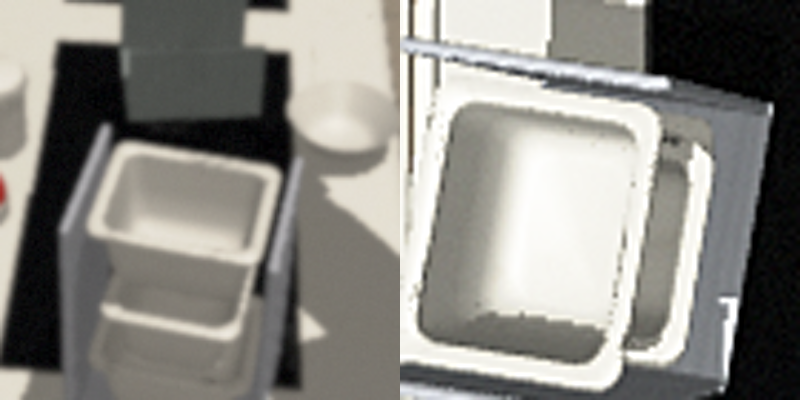

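The top pan is lengthwise, level and at the predicted corners (about (658,108) and (615,388)), and the robot is clear of everything. I'm handing the job in.

```bash
python3 -c "
from station import ctrl
print(ctrl.job_done())"
```

```text
the job is handed in; nothing more can be done
None
```

The job is handed in: by the last pictures the loose pan sits crosswise on the bottom pan and the carrier pan lengthwise on top, both level and within a few millimetres of target, after about 45 s of robot time; the judge returned no verdict.

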